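Milk pot on the warming plate

TASK

Lift the blue milk pot off the hook of its stand and set it down upright in the middle of the round warming plate, lowering it rather than dropping it. Then turn the warmer's dial clockwise until its white pointer points at the red mark on the scale. Leave the other things on the desk where they are.

Things in the scene. Friction and masses are not known exactly. Their poses are not given: they have to be found in the camera images.
- pot: blue milk pot, 220 g, radius 38 mm, 60 mm tall, open on top, hanging on the hook by a rigid arched handle of 6 mm steel wire in its y-z plane. The opening under the arch is 68 mm wide and reaches from the rim to 125 mm above the pot's underside; on the arch's peak stands a wooden grip block, 130 to 170 mm above the underside. Origin: centre of its underside; z up
- pot_grip (a point): point in the wooden grip block, on the pot's axis, 155 mm above the pot's underside; axes as the pot's. The block is 40 mm tall, 26 mm along x and 40 mm along y: it can be gripped across either
- stand: fixed steel stand: base disc 50 mm in radius, 12 mm tall; post of radius 8 mm, 185 mm tall. Origin: foot of the post, at table height. A level hook rod (radius 4 mm) runs from the post along the stand's -x at 165 mm height. The pot hangs on it 58 to 70 mm from the post. To free it, lift it straight up 26 to 50 mm, then move it along the stand's -x by 60 mm or more
- stand_tip (a point): end of the hook, where it turns up: 99 mm from the post along the stand's -x; its top is 191 mm above the table
- warmer: fixed grey warming appliance, 280 mm (its x) by 140 mm (its y), top face 45 mm above the table; origin at the centre of its underside. The dial's axis is at x = -82 mm, y = 0 and the round plate's centre at x = +65 mm, y = 0 in its frame
- plate (a point): centre of the top face of the round dark warming plate (radius 60 mm, 49 mm above the table)
- dial (a joint): angle of the dial (rad), 0 to 4.2, growing clockwise seen from above; at 0 the pointer points along the warmer's -x. It turns stiffly (0.04 N m) and stays where it is left
- dial_grip (a point): point on the dial's vertical axis at the height to grip it, 85 mm above the table. The dial is a black disc of radius 30 mm with an upright grip bar across it: 52 mm long (this point's x), 14 mm thick (its y), from 59 mm (the disc's top) to 97 mm above the table. The point turns with the dial
- dial_tip (a point): pointer end of the white line on top of the grip bar, 26 mm from the dial's axis; the pointer points along this point's -x. It turns with the dial
- preset: red mark, 22 by 10 mm, flat on the scale around the dial, its middle 50 mm from the dial's axis. Origin: on the dial's axis at the warmer's top face; the mark lies along its -x: the dial is right when the -x of dial_tip and of preset point the same way. It is fixed, and lies 0.6 to 2.6 rad clockwise of the pointer at the start
- mug: white china mug, 85 mm tall, rim radius 37 mm, a bystander; origin at the centre of its underside
- spoon: spoon with red handle, 150 mm long, lying flat, a bystander; origin under its middle, long axis its x
- can: green drinks can, 115 mm tall, radius 33 mm, a bystander; origin at the centre of its underside
- syrup: amber syrup bottle, 190 mm tall, radius 34 mm, a bystander; origin at the centre of its underside
- jar: glass jar with red cap, 100 mm tall, radius 36 mm, a bystander; origin at the centre of its underside
- papercup: brown paper cup, 95 mm tall, rim radius 38 mm, a bystander; origin at the centre of its underside
Things that resemble listed ones, but are neither listed nor needed, are in the scene too. What is shaped like the stand but green is not meant.

How it is judged:
On the way, in this order (a step that is already met when the one before it is completed fails the run):
1. the pot is lifted off the hook: clear of the hook, in the fingers ((x of pot in the frame of stand below -0.11 m or horizontal distance between pot and stand above 0.15 m) and contact force between the fingers and pot above 0.5 N), for 0.1 s.
2. the pot is lowered onto the warming plate in the fingers (within 12 mm of it, not dropped) (horizontal distance between pot and plate below 0.024 m and z of pot in the frame of plate below 0.012 m and contact force between the fingers and pot above 0.5 N), for 0.1 s.
3. the dial's pointer is at the red mark, with the pot standing on the plate (horizontal distance between pot and plate below 0.024 m and z of pot in the frame of plate between -0.004 and 0.004 m and angle between pot's own z axis and vertical below 0.06 rad and angle between the x axis of dial_tip and the x axis of preset, either way round below 0.1 rad and x of dial_tip in the frame of preset below 0 m), for 0.2 s.
At the end, for the whole second after the job is handed in: The pot stands upright (within 0.06 rad) and at rest on the warming plate, its centre within 24 mm of the plate's centre; the dial is at rest with its pointer within 0.10 rad of the red mark (all of step 3 and linear speed of pot below 0.02 m/s and velocity of joint dial between -0.05 and 0.05 rad/s); the robot touches nothing.
It fails at once if a bystander (mug, spoon, can, syrup bottle, jar, paper cup) is moved more than 30 mm (distance of any of mug, spoon, can, syrup, jar, papercup from where it was at the start of the episode above 0.03 m).
It also fails if it takes over 72 s, if anything falls off the work surface, if the arm or the gripper's body presses on something with over 40 N, if the wrist force passes 120 N, or if a joint passes its speed limit or range.

ROBOT

A 6-joint arm with a two-finger parallel gripper is mounted at the origin on the work surface. World frame = base frame: x ahead of the robot, y to its left, z up, the work surface at z = 0. Lengths are in m, angles in rad, forces in N, time in s.
With the tool pointing down it reaches from about 0.325 to 0.925 m from the base axis. Payload 3.1 kg.
Tool frame: the origin (TCP) lies midway between the tips of the shut fingers; the grasp point (between the pads) lies bot.pinch_z behind it (bot.pinch_z is the distance from the TCP to the grasp point, in m); z points along the fingers, y is the line along which they close (so a half turn about z gives the same grasp; the last joint's range is limited). The gripper opens to 85 mm and grips with 20 to 120 N. Pads are 22 mm wide; open, the fingers measure 114 mm over their backs; the gripper's body (76 mm by 85 mm) begins 54 mm behind the grasp point. The pads swing forward as they close: fully open they stand 13 mm farther back than shut.
Start: joints at [-1.22, 0.217, 1.613, -0, 1.311, -0.112], TCP at [0.279, -0.559, 0.231] pointing down, gripper open.
Joint ranges: [-2.75, 2.75], [-0.78, 2.1], [0.31, 2.55], [-1.13, 4.27], [0.13, 2.63], [-2.58, 2.58]. Speed limits (rad/s): [2.79, 2.79, 3.14, 3.14, 3.14, 3.14].

INTERFACE

Orientations are given as a rotation vector (axis times angle).
In Python, from rig import bot gives the robot as it stands. The module is installed in compiled form; this text tells all that it offers.
- The arm moves only by the tool drive_tool, never from a script. Its argument "deltas" is a list of rows, each a list of 5 numbers: the closure, from -1 (fully open) to 1 (shut), then the shift along the tool's x, y, z in cm, then the turn about the tool's z in degrees. A call has exactly 5 rows; each row is the pose to reach, as a shift and turn from the pose commanded when the call began, along the tool's axes at that moment; what a row does not reach only later rows make up. A row lasts 1/10 s, in which the tool goes at most 50 mm and 8.59 degrees, less where a joint would pass 70% of its speed; a pose out of reach is approached as far as the arm can. A call with a gripper value outside its range is refused whole. The fingers move at their own pace and stop on an object; the grip force is fixed at half the most. Time passes only in rows, so rows that repeat a pose let the fingers close, or fill a call up. It gives the time, the measured TCP pose, the force, the opening and the grip force at its end, in the units of the state.
- bot.get_state(): the state, without advancing time (a new reading comes with each control period).
- bot.grab_frame(name): name is "scene" or "top" or "wrist"; returns a dict with "color" (384x512x3 uint8, red, green, blue), "camera_matrix" (3x3 intrinsics, pixels), "position" and "orientation" of the camera in the world; the wrist camera has in their place "T_tool_cam" (4x4, takes a point from camera to tool coordinates, whose origin is the TCP and whose axes are the flange's). Camera axes: x right, y down, z forward; pixel columns grow to the right and rows downward; lengths in m; the calibration is good to about 2 mm. A picture is of the moment at which its call begins: read the wrist's pose just before it. There is no depth.
- bot.close_job(): hands the job in; it is judged then, once.
The state is a dict: "time_s": time; "joint_positions": joint angles; "qvel": joint speeds; "tau": joint torques, N m; "eef_pos": TCP position; "eef_rot": TCP orientation; "wrist_force": force on the tool from outside, world axes, zero at the start; "wrist_torque": the same for the moment, N m; "finger_gap": opening from 0.0 (shut) to 1.0 (fully open); "finger_force": force on a finger pad.
Only numpy, scipy, OpenCV 4.12 (cv2) and the standard library are available. Lean on these libraries where they do the work, as an engineer would, in place of code of your own. Each camera call takes 0.05 s, during which the arm holds its last target. There are 200 camera calls.

## Working session

There is one attempt and no reset: what is moved stays moved. The work goes in short steps, Python scripts to look and compute and a tool call to move; the robot and the scene stay as the last step left them, time stands still between calls to the robot, and variables do not carry over. Pictures are saved under pics/ and viewed, at most 10 in all, crops included, and the job is handed in when it is done.

Besides the shell and the picture viewer there is one more tool, called after ">>>" as name(argument=value, ...) on one line, values as JSON. drive_tool: Moves the arm, as the interface text tells. Its arguments: {"type":"object","properties":{"deltas":{"type":"array"}},"required":["deltas"]}

```bash
mkdir -p pics; cat > h.py <<'E'
import numpy as np, cv2, json
from scipy.spatial.transform import Rotation as R
from rig import bot
def rotm(o):
    o=np.array(o,float)
    return o if o.shape==(3,3) else (R.from_rotvec(o).as_matrix() if o.size==3 else R.from_quat(o).as_matrix())
def grab(n):
    s=bot.get_state(); f=bot.grab_frame(n)
    if n=="wrist":
        T=np.eye(4);T[:3,:3]=rotm(s["eef_rot"]);T[:3,3]=s["eef_pos"];T=T@np.array(f["T_tool_cam"])
        f["p"],f["R"]=T[:3,3],T[:3,:3]
    else: f["p"],f["R"]=np.array(f["position"]),rotm(f["orientation"])
    f["K"]=np.array(f["camera_matrix"]);return f
def ray(f,uv):
    d=f["R"]@np.linalg.inv(f["K"])@np.array([uv[0],uv[1],1.]);return f["p"],d/np.linalg.norm(d)
def onz(f,uv,z):
    p,d=ray(f,uv);return p+d*(z-p[2])/d[2]
def cross(*prs):
    A=np.zeros((3,3));b=np.zeros(3)
    for f,uv in prs:
        p,d=ray(f,uv);M=np.eye(3)-np.outer(d,d);A+=M;b+=M@p
    x=np.linalg.solve(A,b)
    return x,[float(np.linalg.norm((np.eye(3)-np.outer(ray(f,u)[1],ray(f,u)[1]))@(x-f["p"]))) for f,u in prs]
def proj(f,X):
    c=f["K"]@(f["R"].T@(np.array(X)-f["p"]));return c[:2]/c[2]
def save(n,im): cv2.imwrite(f"pics/{n}.png",cv2.cvtColor(im,cv2.COLOR_RGB2BGR))
E
python3 - <<'E'
from h import *
for n in("scene","top"):
    f=grab(n);print(n,f["p"],f["R"].tolist(),f["K"].tolist());np.savez(n,**{k:f[k] for k in("p","R","K","color")})
    save(n,cv2.resize(f["color"],(800,600)))
print(bot.get_state(),bot.pinch_z)
E
```

```text
scene [1.3057491  0.09235213 0.93021964] [[-0.09735424699242035, 0.6828653616618212, -0.7240283478117481], [0.9951920514219712, 0.05895697456217751, -0.0782103313955646], [-0.0107206053498905, -0.7281613646664766, -0.6853218919806859]] [[358.74676243069865, 0.0, 251.15222049969972], [0.0, 358.74676243069865, 191.85914244026495], [0.0, 0.0, 1.0]]
top [0.21005534 0.00661006 1.53532217] [[-0.012050532468122764, -0.9825040744655128, 0.18585082277434478], [-0.9999225498248409, 0.01241878642018396, 0.0008173711754820567], [-0.003111112184311829, -0.1858265788376788, -0.9825776323418219]] [[426.2690864444219, 0.0, 252.33630940454], [0.0, 426.2690864444219, 191.8462433695063], [0.0, 0.0, 1.0]]
{'time_s': 0.1, 'joint_positions': array([-1.22017798e+00,  2.17726029e-01,  1.61482205e+00, -2.60692798e-05,
        1.31128854e+00, -1.12174676e-01]), 'qvel': array([-0.00018783, -0.00206359, -0.00469577,  0.00021641,  0.00036866,
       -0.00087982]), 'tau': array([-5.91236312e-04, -3.98078799e+01, -3.04971099e+01, -2.63508182e-04,
        4.23268342e-03, -1.57061248e-05]), 'eef_pos': array([ 0.27879664, -0.55852815,  0.23004423]), 'eef_rot': array([-3.05569183e+00, -7.19983526e-01,  4.58200648e-04]), 'wrist_force': array([0.00591859, 0.59348219, 0.15483632]), 'wrist_torque': array([0.00653182, 0.03714175, 0.04207427]), 'finger_force': 0.0, 'finger_gap': 1.0021551908898767} 0.0187
```

View pics/scene.png

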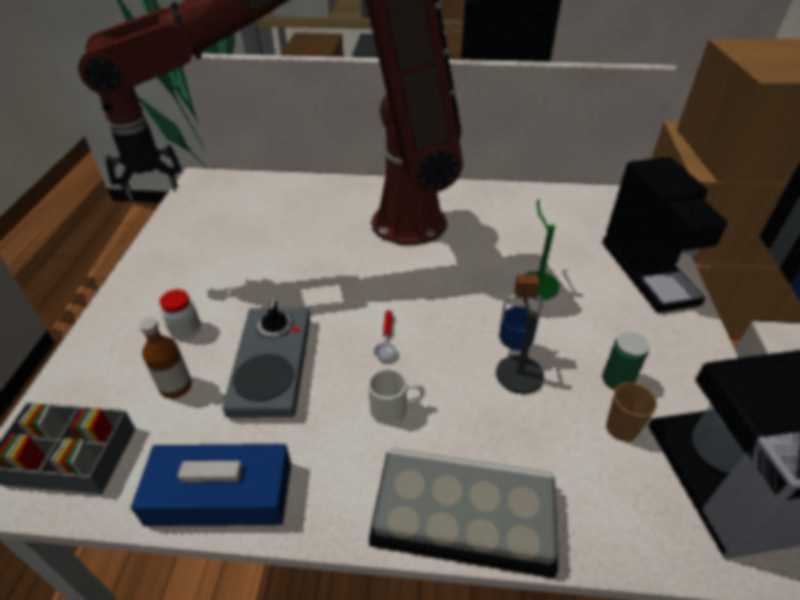

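View pics/top.png

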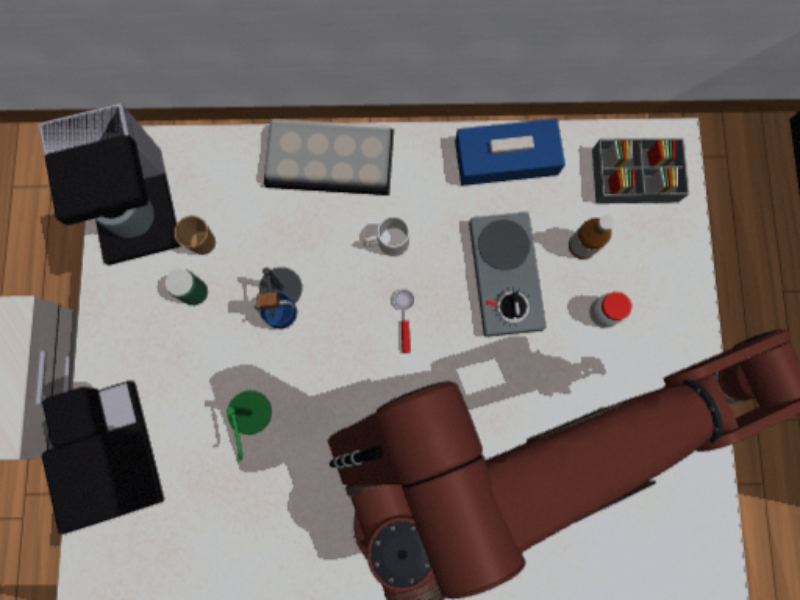

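The top view shows the grey stand's base at about (280,287), with the blue pot at (278,308) and its wooden block at (267,300). The warmer is at (507,273), with the plate at (504,243), the dial at (513,306) and the red mark at (491,303). There are two candidate stands. The green one, at top (248,412) and scene (545,285), carries no pot and is excluded by the text. The grey one, at scene (520,372), holds the blue pot, so it is the one meant. I'll confirm with an enlarged crop and measure.

```bash
python3 - <<'E'
from h import *
S=dict(np.load("scene.npz"));T=dict(np.load("top.npz"))
def crop(f,x,y,w,h): return cv2.resize(f["color"][y:y+h,x:x+w],(400,300),interpolation=cv2.INTER_CUBIC)
# original pixels = shown*0.64
a=np.vstack([np.hstack([crop(S,300,165,120,90),crop(T,140,155,80,60)]),np.hstack([crop(S,140,185,80,60),crop(T,292,165,80,60)])])
save("crops",a)
def cents(f,lo,hi,box,n):
    hsv=cv2.cvtColor(f["color"],cv2.COLOR_RGB2HSV);m=cv2.inRange(hsv,np.array(lo),np.array(hi));k=np.zeros_like(m);x,y,w,h=box;k[y:y+h,x:x+w]=m[y:y+h,x:x+w]
    c=max(cv2.findContours(k,0,2)[0],key=cv2.contourArea);M=cv2.moments(c);u=(M["m10"]/M["m00"],M["m01"]/M["m00"]);print(n,np.round(u,1),cv2.contourArea(c),cv2.minAreaRect(c));return u
bs=cents(S,(3,120,50),(18,255,255),(300,165,80,40),"blockS");bt=cents(T,(3,120,50),(18,255,255),(140,170,60,40),"blockT")
print("block",cross((S,bs),(T,bt)))
rs=cents(S,(0,130,80),(8,255,255),(165,190,40,40),"redS");rt=cents(T,(0,130,80),(8,255,255),(300,180,30,30),"redT")
print("red",cross((S,rs),(T,rt)))
E
```

```text
blockS [337.7 180.2] 96.5 ((337.0153503417969, 180.7769012451172), (13.59439754486084, 11.840282440185547), 15.255120277404785)
blockT [170.9 191.7] 89.0 ((171.0, 191.5), (9.0, 12.0), 90.0)
block (array([0.46550285, 0.26678099, 0.20490951]), [0.00017390546536689755, 0.0001739054653669674])
redS [188.5 210. ] 9.0 ((188.5, 210.0), (2.0, 5.0), 90.0)
redT [314.5 193.6] 6.5 ((314.0, 194.0), (2.0, 6.0), 90.0)
red (array([ 0.48210858, -0.21260468,  0.04806674]), [4.338886677337596e-05, 4.3388866773363084e-05])
```

View pics/crops.png

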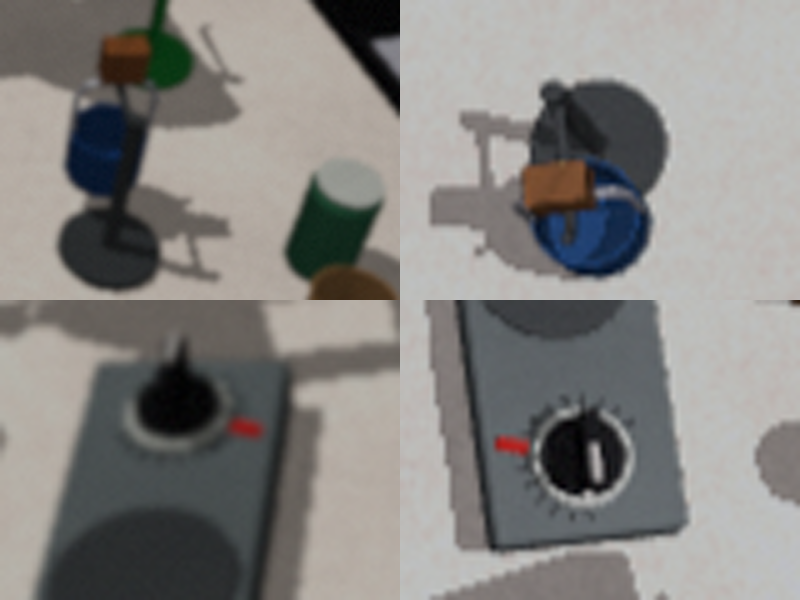

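The crop confirms it: the grey stand holds the blue pot on its hook, with the block at top px (170.9,191.7). The white pointer faces the robot, and the red mark is roughly 90° clockwise of it. I'll estimate positions and plan a wrist look from above the dial.

```bash
cat >> h.py <<'E'
def go(x,y,z,yaw=None):
    """shift (tool axes, cm) and turn (deg) from the present pose to TCP x,y,z and tool-x heading yaw (deg)"""
    s=bot.get_state();Rm=rotm(s["eef_rot"]);d=Rm.T@(np.array([x,y,z])-s["eef_pos"])*100
    y0=np.degrees(np.arctan2(Rm[1,0],Rm[0,0]));t=0 if yaw is None else (y0-yaw+180)%360-180
    print("pos",np.round(s["eef_pos"],4),"yaw",round(y0,1),"tilt",round(float(np.degrees(np.arccos(-Rm[2,2]))),2),"DELTA cm",np.round(d,2),"turn",round(t,1))
E
python3 - <<'E'
from h import *
S=dict(np.load("scene.npz"));T=dict(np.load("top.npz"))
print("base",onz(T,(179.6,184),.012), onz(S,(520*.64,374*.64),.012))
print("post",onz(T,(170.6,173.4),.185),"tip",onz(T,(174,203),.188))
print("plate",onz(T,(504*.64,243*.64),.049),onz(S,(264*.64,378*.64),.049),cross((T,(504*.64,243*.64)),(S,(264*.64,378*.64))))
print("dial",onz(T,(513*.64,306*.64),.059))
go(0.42,-0.24,0.40,0)
f=grab("wrist");print(f["T_tool_cam"],f["K"])
E
```

```text
base [0.5307006  0.27311469 0.012     ] [0.53788619 0.27512753 0.012     ]
post [0.5298798  0.27282755 0.185     ] tip [0.43171353 0.25904493 0.188     ]
plate [ 0.62125067 -0.24688721  0.049     ] [ 0.62452809 -0.2423879   0.049     ] (array([ 0.62178607, -0.245671  ,  0.04539614]), [0.0018412076854586372, 0.001841207685458628])
dial [ 0.47162676 -0.25917015  0.059     ]
pos [ 0.2788 -0.5585  0.23  ] yaw 26.5 tilt 0.13 DELTA cm [ 26.86 -22.24 -16.94] turn 26.5
[[ 1.19960624e-04 -9.53946142e-01 -2.99977904e-01  7.61170324e-02]
 [ 9.99999949e-01  2.03654657e-04 -2.47734769e-04  3.99617931e-04]
 [ 2.97417525e-04 -2.99977859e-01  9.53946118e-01 -1.42106655e-01]
 [ 0.00000000e+00  0.00000000e+00  0.00000000e+00  1.00000000e+00]] [[313.70301771   0.         255.81197033]
 [  0.         313.70301771 190.9551097 ]
 [  0.           0.           1.        ]]
```

>>> drive_tool(deltas=[[-1,3,-2,-3,5],[-1,7,-4.5,-4.5,10],[-1,11,-7,-6,15],[-1,15,-9.5,-7.5,20],[-1,19,-12,-9,26.5]])

```text
time_s: 0.65
eef_pos: [0.396, -0.3652, 0.3215]
eef_rot: [-3.141, 0.007, 0.0]
wrist_force: [0.5, -1.0, 0.7]
finger_gap: 0.999
finger_force: 0.0
```

```bash
python3 -c "
from h import *
go(0.47,-0.25,0.32,0)"
```

```text
pos [ 0.396  -0.3652  0.3215] yaw -0.3 tilt 0.03 DELTA cm [  7.35 -11.56   0.16] turn -0.3
```

>>> drive_tool(deltas=[[-1,3.5,-4,0,0],[-1,7.5,-8,0,0],[-1,7.5,-11.5,0,0],[-1,7.5,-11.5,0,0],[-1,7.5,-11.5,0,0]])

```text
time_s: 1.15
eef_pos: [0.4705, -0.2513, 0.321]
eef_rot: [3.141, 0.004, -0.001]
wrist_force: [0.6, -0.4, 0.1]
finger_gap: 0.998
finger_force: 0.0
```

```bash
python3 - <<'E'
from h import *
f=grab("wrist");np.savez("wA",**{k:f[k] for k in("p","R","K","color")});save("wA",cv2.resize(f["color"],(800,600)))
go(.5,-.15,.32,0)
E
```

```text
pos [ 0.4702 -0.2522  0.3211] yaw 0.0 tilt 0.05 DELTA cm [  2.98 -10.22   0.1 ] turn 0.0
```

View pics/wA.png

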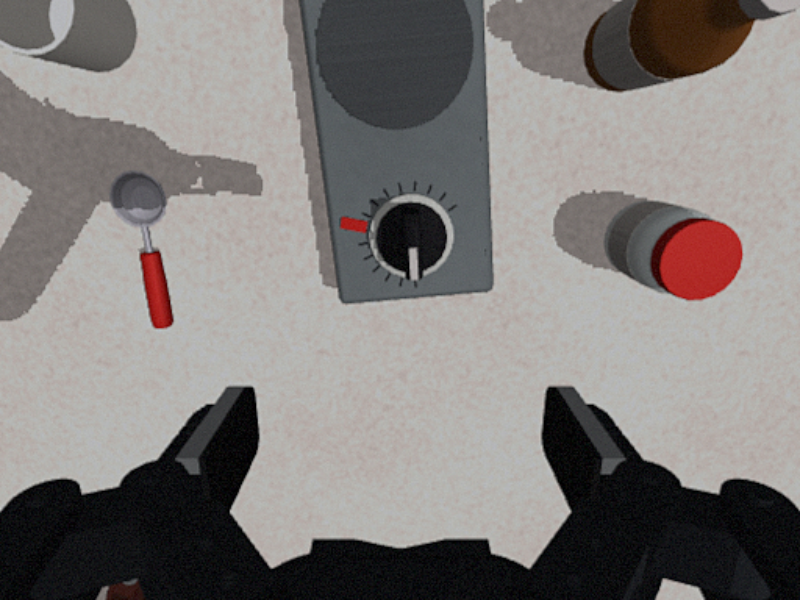

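The wrist view shows the plate at (395,50), partly cut off at the top, the dial at (411,235), the pointer end at (415,278) pointing to the robot, and the red mark at (354,225). I'll take a second view farther forward.

>>> drive_tool(deltas=[[-1,4,0.5,-1,0],[-1,8,1,-2,0],[-1,8,1,-2,0],[-1,8,1,-2,0],[-1,8,1,-2,0]])

```text
time_s: 1.7
eef_pos: [0.5492, -0.263, 0.3407]
eef_rot: [-3.141, 0.002, 0.002]
wrist_force: [0.1, -0.0, 0.6]
finger_gap: 1.0
finger_force: 0.0
```

```bash
cat > m.py <<'E'
from h import *
def mask(f,lo,hi,box):
    hsv=cv2.cvtColor(f["color"],cv2.COLOR_RGB2HSV);m=cv2.inRange(hsv,np.array(lo),np.array(hi));k=np.zeros_like(m);x,y,w,h=[int(v) for v in box];k[max(y,0):y+h,max(x,0):x+w]=m[max(y,0):y+h,max(x,0):x+w];return k
def big(m):
    return max(cv2.findContours(m,0,1)[0],key=cv2.contourArea)
def cen(c):
    M=cv2.moments(c);return np.array([M["m10"]/M["m00"],M["m01"]/M["m00"]])
E
python3 - <<'E'
from m import *
f=grab("wrist");np.savez("wB",**{k:f[k] for k in("p","R","K","color")});save("wB",cv2.resize(f["color"],(800,600)))
fs=[dict(np.load("wA.npz")),dict(np.load("wB.npz"))]
D=np.array([.4716,-.2592,.059]);P=np.array([.622,-.246,.049]);res={}
for f in fs:
    u=proj(f,D);print("pred dial",u,"plate",proj(f,P))
    c=big(mask(f,(0,120,60),(8,255,255),(u[0]-60,u[1]-40,100,80)));res.setdefault("red",[]).append(cen(c))
    w=mask(f,(0,0,130),(180,60,255),(u[0]-35,u[1]-35,70,70))
    cs=[c for c in cv2.findContours(w,1,1)[0] if cv2.contourArea(c)>10]
    for c in cs: print("white",cen(c).round(1),cv2.contourArea(c),cv2.minAreaRect(c))
    print("red",res["red"][-1])
print("red3d",cross(*zip(fs,res["red"])))
E
```

```text
pred dial [261.35239773 152.8299318 ] plate [251.09633939  25.77013025]
white [250.8 172.2] 32.5 ((250.46786499023438, 172.05966186523438), (17.94806480407715, 3.7250702381134033), 28.300756454467773)
white [264.1 168.2] 71.0 ((264.1465759277344, 168.49139404296875), (19.20210075378418, 4.6977620124816895), 86.633544921875)
white [238.7 158.1] 13.0 ((238.8823699951172, 159.0294189453125), (12.611852645874023, 2.6678919792175293), 75.96376037597656)
white [276.3 142. ] 257.5 ((273.7943420410156, 145.73019409179688), (52.99336242675781, 29.799053192138672), 65.92449951171875)
red [226.0532646  143.36426117]
pred dial [252.9275705 204.3628485] plate [242.52922834  94.7573355 ]
white [264.8 236.2] 173.5 ((251.5, 235.5), (5.0, 69.0), 90.0)
white [254.8 223. ] 59.5 ((255.0, 223.0), (18.0, 4.0), 90.0)
white [238.  214.8] 44.0 ((238.8517303466797, 215.02069091796875), (26.90673828125, 5.896229267120361), 48.366458892822266)
white [232.1 196.3] 10.5 ((232.0, 196.0), (6.0, 2.0), 90.0)
white [266.7 194.5] 235.5 ((264.0354309082031, 196.99566650390625), (47.038169860839844, 27.798364639282227), 64.59228515625)
red [221.03311258 194.93377483]
red3d (array([ 0.48190023, -0.21246776,  0.04681932]), [3.448625088761197e-06, 3.448625088787317e-06])
```

View pics/wB.png

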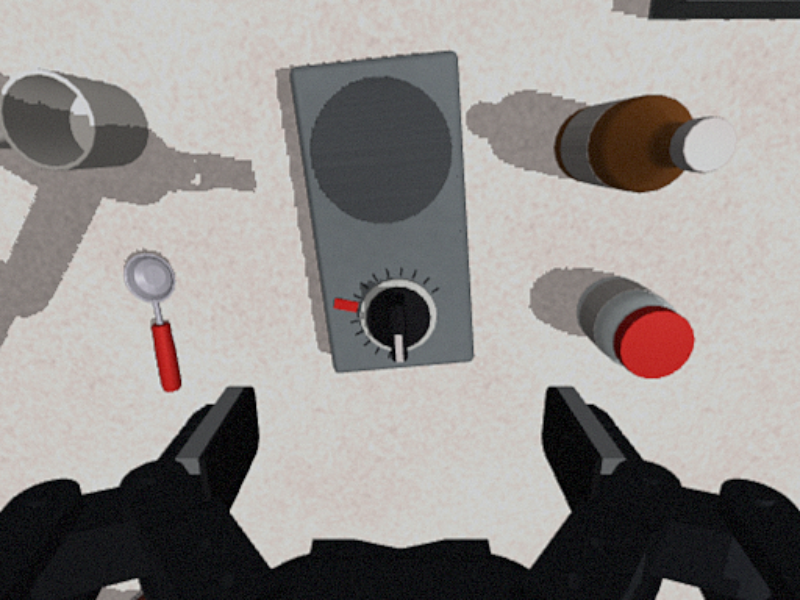

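The view shows the plate whole at (381,150), the dial at (398,316), the pointer end at (399,358) and the mark at (346,305).

```bash
python3 - <<'E'
from m import *
B=dict(np.load("wB.npz"));T=dict(np.load("top.npz"));S=dict(np.load("scene.npz"));A=dict(np.load("wA.npz"))
g=lambda f:cv2.GaussianBlur(cv2.cvtColor(f["color"],cv2.COLOR_RGB2GRAY),(3,3),0).astype(float)
def plate(f,u):
    im=g(f);v=np.median(im[int(u[1])-3:int(u[1])+4,int(u[0])-3:int(u[0])+4]);o=onz(f,u,.049)
    w=np.median([im[tuple(np.round(proj(f,o+[.066*np.cos(t),.066*np.sin(t),-.004])[::-1]).astype(int))] for t in np.linspace(0,6.28,40)])
    m=(im<(v+w)/2).astype(np.uint8);n,l=cv2.connectedComponents(m);m=(l==l[int(u[1]),int(u[0])]).astype(np.uint8)
    m=cv2.morphologyEx(m,cv2.MORPH_OPEN,np.ones((5,5)));e=cv2.fitEllipse(big(m));print("plate",v,w,e,onz(f,e[0],.049));return e[0]
us=[plate(B,(243.8,96)),plate(T,(322.5,155.5)),plate(S,(169,242))]
print(cross((B,us[0]),(T,us[1])),cross((B,us[0]),(S,us[2])))
# pointer tip line: white strip of both wrist views, intersected at z=.097
for f,c,b in((A,(264.1,168.2),(255,155,18,30)),(B,(254.8,223),(246,211,18,24))):
    m=mask(f,(0,0,130),(180,60,255),b);n,l,st,ce=cv2.connectedComponentsWithStats(m)
    i=l[int(round(c[1])),int(round(c[0]))];ys,xs=np.nonzero(l==i)
    vx,vy,x0,y0=cv2.fitLine(np.stack([xs,ys],1).astype(np.float32),2,0,.01,.01).ravel()
    e=[onz(f,(x0+vx/vy*(y-y0),y),.097) for y in(ys.min()-.5,ys.max()+.5)];d=e[1]-e[0]
    print("line",st[i],np.round(e,4).tolist(),"dir",np.degrees(np.arctan2(d[1],d[0])))
# warmer edges direction from B
hsv=cv2.cvtColor(B["color"],cv2.COLOR_RGB2HSV);print("hsv warmer",hsv[150,230],hsv[200,290],"table",hsv[60,100],"plate",hsv[96,244])
E
```

```text
plate 69.0 106.0 ((243.20579528808594, 95.57524108886719), (90.05625915527344, 93.43184661865234), 170.5491485595703) [ 0.62096437 -0.24688023  0.049     ]
plate 64.0 98.5 ((321.8973693847656, 156.4244384765625), (31.679664611816406, 32.716434478759766), 108.12094116210938) [ 0.61791191 -0.24435716  0.049     ]
plate 44.0 66.5 ((168.37042236328125, 241.3809356689453), (28.134929656982422, 38.0348014831543), 73.53746032714844) [ 0.62258699 -0.24480247  0.049     ]
(array([ 0.62091331, -0.24634813,  0.03779545]), [0.00012313827504439347, 0.0001231382750445407]) (array([ 0.62068357, -0.2463183 ,  0.04620233]), [0.0005178509584771973, 0.0005178509584772089])
line [262 159   6  20  94] [[0.4719, -0.2613, 0.097], [0.4474, -0.2627, 0.097]] dir -176.7760427635505
line [253 214   5  19  81] [[0.4726, -0.2614, 0.097], [0.4452, -0.2627, 0.097]] dir -177.27961981121658
hsv warmer [101  27 104] [ 99  22 116] table [ 18   6 206] plate [133  25  71]
```

>>> drive_tool(deltas=[[-1,-1,-5,0,0],[-1,-2,-10,0,0],[-1,-3,-15,0,0],[-1,-4,-20,0,0],[-1,-5,-25,0,0]])

```text
time_s: 2.25
eef_pos: [0.4996, -0.0157, 0.3414]
eef_rot: [3.142, -0.002, 0.001]
wrist_force: [0.6, 0.2, 0.6]
finger_gap: 1.0
finger_force: 0.0
```

>>> drive_tool(deltas=[[-1,-1,-5,0.5,-2],[-1,-2,-10,1,-4],[-1,-3,-15,1.5,-6],[-1,-4,-20,2,-8],[-1,-5,-25,2,-8]])

```text
time_s: 2.75
eef_pos: [0.4507, 0.2281, 0.3209]
eef_rot: [3.134, 0.219, -0.0]
wrist_force: [0.5, -0.3, -0.2]
finger_gap: 1.0
finger_force: 0.0
```

>>> drive_tool(deltas=[[-1,-0.5,-2.5,0,0],[-1,-0.5,-2.5,0,0],[-1,-0.5,-2.5,0,0],[-1,-0.5,-2.5,0,0],[-1,-0.5,-2.5,0,0]])

```text
time_s: 3.25
eef_pos: [0.4444, 0.25, 0.3215]
eef_rot: [3.134, 0.216, 0.001]
wrist_force: [0.1, 0.0, 1.3]
finger_gap: 1.0
finger_force: 0.0
```

```bash
python3 - <<'E'
from m import *
f=grab("wrist");np.savez("wC",**{k:f[k] for k in("p","R","K","color")});save("wC",cv2.resize(f["color"],(800,600)))
T=dict(np.load("top.npz"));S=dict(np.load("scene.npz"))
u=proj(f,(.4655,.2668,.21));print(u)
c=big(mask(f,(3,100,40),(20,255,255),(u[0]-70,u[1]-60,140,120)));print(cen(c),cv2.minAreaRect(c),cross((f,cen(c)),(S,(337.7,180.2))),cross((f,cen(c)),(T,(170.9,191.7))))
go(.4655,.2668,.32,8)
E
```

```text
[238.42142504 160.01784468]
[240.71396671 157.05237515] ((241.0, 156.5), (48.0, 37.0), 0.0) (array([0.46777902, 0.26588463, 0.20720056]), [0.0006054555803909651, 0.0006054555803911114]) (array([0.46627419, 0.26620889, 0.20235504]), [0.000892460862795497, 0.0008924608627955752])
pos [0.4444 0.2501 0.3215] yaw 7.9 tilt 0.02 DELTA cm [ 2.32 -1.36  0.15] turn -0.1
```

View pics/wC.png

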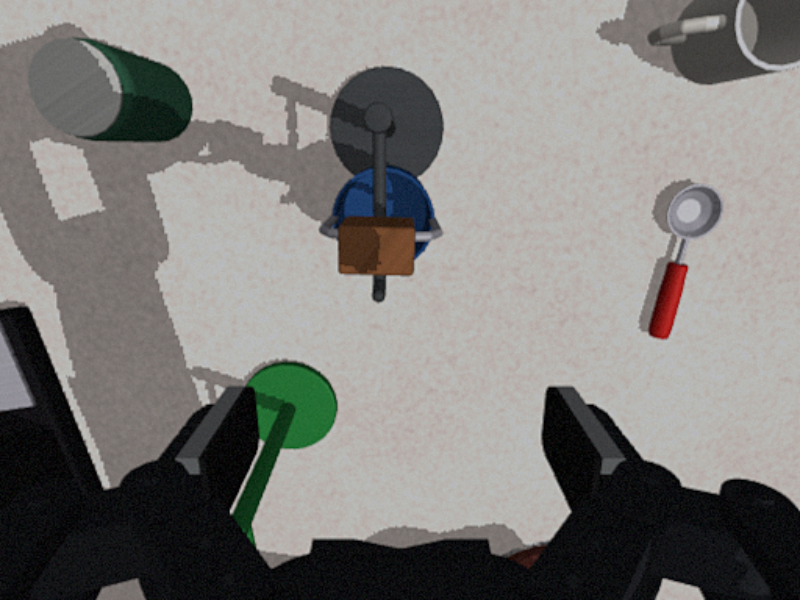

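The block is seen square-on at (376,246), so a yaw of 8° is right. The hook runs under it, from the post at (379,118) to its tip at (379,295). Next I compute the grasp pose.

```bash
python3 - <<'E'
from m import *
f=dict(np.load("wC.npz"))
print("block top centre",onz(f,(240.7,159.5),.214),"post",onz(f,(379*.64,118*.64),.185),"tip",onz(f,(379*.64,294*.64),.191))
go(.466,.266,.199-.0187,8)
E
```

```text
block top centre [0.46703433 0.2649198  0.214     ] post [0.5317749  0.27271206 0.185     ] tip [0.4361353  0.26044274 0.191     ]
pos [0.4444 0.2501 0.3215] yaw 7.9 tilt 0.02 DELTA cm [ 2.35 -1.28 14.12] turn -0.1
```

>>> drive_tool(deltas=[[-1,2.4,-1.2,3,0],[-1,2.4,-1.2,6,0],[-1,2.4,-1.2,9,0],[-1,2.4,-1.2,12,0],[-1,2.4,-1.2,14,0]])

```text
time_s: 3.8
eef_pos: [0.4653, 0.2651, 0.1787]
eef_rot: [3.133, 0.217, -0.005]
wrist_force: [0.4, 0.3, -0.5]
finger_gap: 0.994
finger_force: 0.0
```

>>> drive_tool(deltas=[[-1,0,0,0,0],[0.3,0,0,0,0],[0.6,0,0,0,0],[1,0,0,0,0],[1,0,0,0,0]])

```text
time_s: 4.3
eef_pos: [0.4679, 0.2668, 0.1836]
eef_rot: [-3.133, -0.22, -0.007]
wrist_force: [1.8, -1.3, 3.3]
finger_gap: 0.459
finger_force: 61.9
```

>>> drive_tool(deltas=[[1,0,0,0,0],[1,0,0,0,0],[1,0,0,0,0],[1,0,0,0,0],[1,0,0,0,0]])

```text
time_s: 4.8
eef_pos: [0.468, 0.2669, 0.1835]
eef_rot: [-3.133, -0.22, -0.008]
wrist_force: [2.8, -1.0, 5.2]
finger_gap: 0.455
finger_force: 62.2
```

```bash
python3 - <<'E'
from m import *
go(.467,.265,.2173,8)
E
```

```text
pos [0.468  0.2669 0.1835] yaw 8.0 tilt 0.28 DELTA cm [-0.11  0.18 -3.38] turn 0.0
```

>>> drive_tool(deltas=[[1,0,0,-1,0],[1,0,0,-2,0],[1,0,0,-3,0],[1,0,0,-3.8,0],[1,0,0,-3.8,0]])

```text
time_s: 5.3
eef_pos: [0.467, 0.2671, 0.2211]
eef_rot: [-3.133, -0.22, -0.004]
wrist_force: [1.3, 1.2, -2.1]
finger_gap: 0.453
finger_force: 61.3
```

```bash
python3 - <<'E'
from m import *
for n in("scene","top"):
    f=grab(n)
    c=f["color"][155:245,290:410] if n=="scene" else f["color"][155:215,140:220]
    save("l_"+n,cv2.resize(c,(400,300),interpolation=cv2.INTER_CUBIC))
save("lift",np.hstack([cv2.cvtColor(cv2.imread(f"pics/l_{n}.png"),4) for n in("scene","top")]))
go(.387,.255,.2173,8);print(bot.get_state()["wrist_force"])
E
```

```text
pos [0.4661 0.2667 0.2196] yaw 8.0 tilt 0.02 DELTA cm [-7.99  0.05  0.22] turn 0.0
[ 0.48671977 -0.57979988 -3.1915497 ]
```

View pics/lift.png

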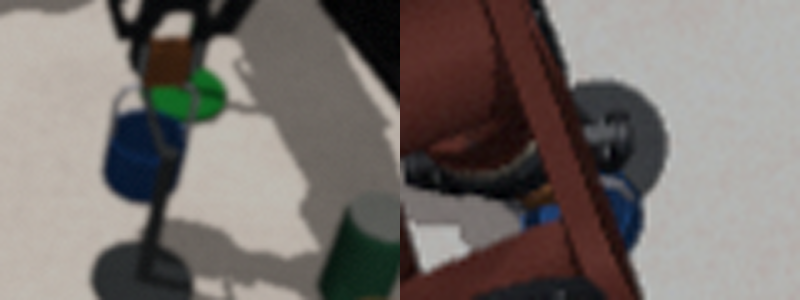

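The pot is held in the fingers and raised about 36 mm, with the hook inside the arch. The vertical force of about -3 N matches its weight. Now I move it off along -x.

>>> drive_tool(deltas=[[1,-1.5,0,0,0],[1,-3.5,0,0,0],[1,-5.5,0,0,0],[1,-7.5,0,0,0],[1,-8.5,0,0,0]])

```text
time_s: 5.9
eef_pos: [0.3799, 0.2543, 0.2183]
eef_rot: [3.133, 0.22, -0.004]
wrist_force: [0.7, -0.2, -2.3]
finger_gap: 0.459
finger_force: 61.4
```

>>> drive_tool(deltas=[[1,0,0,0,0],[1,0,0,-1,0],[1,0,0,-3.5,0],[1,0,0,-6.5,0],[1,0,0,-9,0]])

```text
time_s: 6.4
eef_pos: [0.3834, 0.255, 0.3119]
eef_rot: [-3.133, -0.219, -0.004]
wrist_force: [0.7, -0.3, -2.4]
finger_gap: 0.457
finger_force: 61.3
```

```bash
python3 - <<'E'
from m import *
go(.621,-.246,.31,8);s=bot.get_state();print(s["wrist_force"],s["finger_force"])
f=grab("wrist");np.savez("wD",**{k:f[k] for k in("p","R","K","color")});save("wD",cv2.resize(f["color"],(800,600)))
E
```

```text
pos [0.3834 0.255  0.3119] yaw 8.0 tilt 0.15 DELTA cm [16.56 52.92  0.21] turn -0.0
[ 0.71165106 -0.3337809  -2.41664583] 61.34080410003662
```

View pics/wD.png

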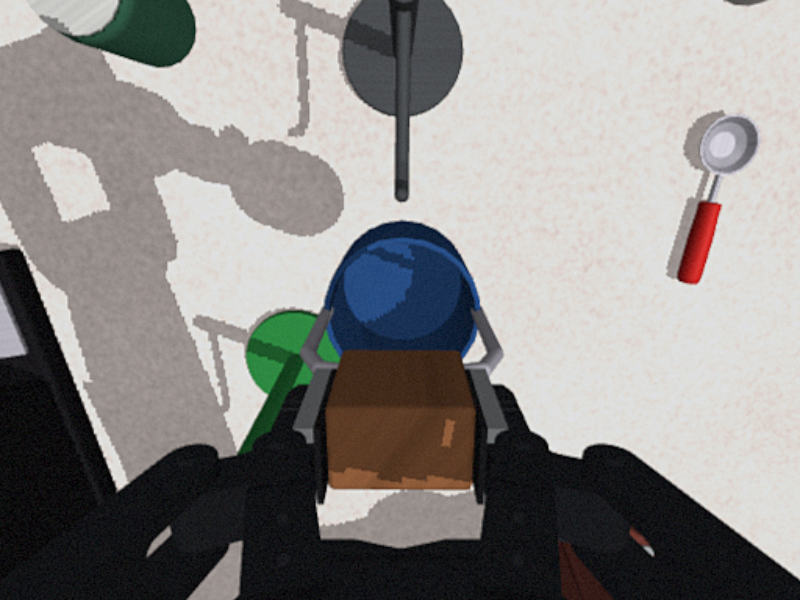

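The pot hangs free in the grip, clear of the hook tip at (402,190). The block's top face is at rows 407–488, cols 328–474. I measure the pot's offset in the tool, then carry.

```bash
python3 - <<'E'
from m import *
f=dict(np.load("wD.npz"));s=bot.get_state();Rm=rotm(s["eef_rot"])
for u,h in(((401,407),.031),((401,488),.031),((328,430),.031),((474,430),.031)):
    p=onz(f,np.array(u)*.64,s["eef_pos"][2]+h);print(u,np.round(Rm.T@(p-s["eef_pos"])*1000,1))
E
```

```text
(401, 407) [ 13.1   1.5 -30.9]
(401, 488) [-10.4   1.5 -31.1]
(328, 430) [  6.7 -16.6 -30.9]
(474, 430) [  6.7  19.5 -31. ]
```

>>> drive_tool(deltas=[[1,1,4,0,0],[1,2,8.5,0,0],[1,3.5,13,0,0],[1,5,17.5,0,0],[1,6.5,22,0,0]])

```text
time_s: 6.95
eef_pos: [0.4784, 0.0439, 0.3095]
eef_rot: [3.134, 0.219, 0.002]
wrist_force: [1.0, 0.6, -2.5]
finger_gap: 0.457
finger_force: 62.2
```

>>> drive_tool(deltas=[[1,1.5,4.5,0,0],[1,3,9,0,0],[1,4.5,13.5,0,0],[1,6,18,0,0],[1,7.5,22,0,0]])

```text
time_s: 7.45
eef_pos: [0.5832, -0.1645, 0.3088]
eef_rot: [3.134, 0.217, 0.001]
wrist_force: [0.1, 1.1, -1.8]
finger_gap: 0.46
finger_force: 62.3
```

```bash
python3 - <<'E'
from m import *
go(.620,-.246,.26,8)
E
```

```text
pos [ 0.5832 -0.1645  0.3088] yaw 7.9 tilt 0.03 DELTA cm [2.52 8.58 4.89] turn -0.1
```

>>> drive_tool(deltas=[[1,1,3,0,0],[1,2,6,0,0],[1,2.5,8.5,1,0],[1,2.5,8.6,3,0],[1,2.5,8.6,5,0]])

```text
time_s: 7.95
eef_pos: [0.6196, -0.2453, 0.2583]
eef_rot: [3.133, 0.216, 0.001]
wrist_force: [0.3, -0.1, -3.4]
finger_gap: 0.458
finger_force: 62.4
```

```bash
python3 - <<'E'
from m import *
go(.620,-.246,.205,8)
f=grab("wrist");save("wE",cv2.resize(f["color"],(800,600)));S=grab("scene")
S0=dict(np.load("scene.npz"))
m=mask(S,(100,120,20),(130,255,255),(140,120,80,120));n,l,st,ce=cv2.connectedComponentsWithStats(m);print(st[1:],proj(S,(.621,-.246,.10)),proj(S,(.66,-.246,.10)))
E
```

```text
pos [ 0.6196 -0.2453  0.2583] yaw 7.9 tilt 0.07 DELTA cm [0.02 0.07 5.33] turn -0.1
[[151 204  26  31 627]] [165.29242719 230.32228584] [161.73021579 240.33209963]
```

>>> drive_tool(deltas=[[1,0,0,1.5,0],[1,0,0,3,0],[1,0,0,4,0],[1,0,0,4.8,0],[1,0,0,5.3,0]])

```text
time_s: 8.55
eef_pos: [0.6184, -0.2428, 0.2053]
eef_rot: [-3.133, -0.22, 0.001]
wrist_force: [0.8, 0.3, -2.4]
finger_gap: 0.46
finger_force: 62.3
```

```bash
python3 - <<'E'
from m import *
from scipy.optimize import brentq
s=bot.get_state();S=grab("scene")
m=mask(S,(100,120,20),(130,255,255),(140,120,80,150));n,l,st,ce=cv2.connectedComponentsWithStats(m);r=st[1:][st[1:,4].argmax()];print(r,s["eef_pos"],s["wrist_force"])
print("underside z",brentq(lambda z:proj(S,(.658,-.249,z))[1]-(r[1]+r[3]-.5),0,.3))
E
```

```text
[153 215  27  31 629] [ 0.61838563 -0.24278723  0.20531406] [ 0.81901503  0.31430454 -2.38449034]
underside z 0.07265938101589772
```

>>> drive_tool(deltas=[[1,0.1,0.2,0.4,0],[1,0.1,0.2,0.7,0],[1,0.1,0.2,0.9,0],[1,0.1,0.2,1.1,0],[1,0.1,0.2,1.2,0]])

```text
time_s: 9.1
eef_pos: [0.6199, -0.245, 0.1943]
eef_rot: [-3.134, -0.22, -0.0]
wrist_force: [0.3, 0.7, -2.7]
finger_gap: 0.463
finger_force: 62.3
```

>>> drive_tool(deltas=[[1,0,0,0.1,0],[1,0,0,0.2,0],[1,0,0,0.3,0],[1,0,0,0.4,0],[1,0,0,0.4,0]])

```text
time_s: 9.6
eef_pos: [0.6199, -0.2449, 0.1901]
eef_rot: [-3.134, -0.22, 0.0]
wrist_force: [-0.1, 0.5, -3.6]
finger_gap: 0.46
finger_force: 62.3
```

>>> drive_tool(deltas=[[1,0,0,0.1,0],[1,0,0,0.15,0],[1,0,0,0.2,0],[1,0,0,0.25,0],[1,0,0,0.25,0]])

```text
time_s: 10.1
eef_pos: [0.6202, -0.245, 0.1889]
eef_rot: [3.134, 0.22, 0.001]
wrist_force: [-1.2, 0.9, 2.4]
finger_gap: 0.458
finger_force: 63.1
```

>>> drive_tool(deltas=[[1,0,0,0.05,0],[1,0,0,0.1,0],[1,0,0,0.15,0],[1,0,0,0.2,0],[1,0,0,0.2,0]])

```text
time_s: 10.6
eef_pos: [0.6205, -0.2451, 0.1889]
eef_rot: [3.133, 0.22, 0.002]
wrist_force: [-3.1, 2.2, 9.6]
finger_gap: 0.453
finger_force: 64.0
```

Contact: the force rose to about 10 N and z stalled at 0.189. I relieve the press, open, and rise.

>>> drive_tool(deltas=[[1,0,0,-0.15,0],[1,0,0,-0.2,0],[0.3,0,0,-0.2,0],[-0.3,0,0,-0.2,0],[-1,0,0,-0.2,0]])

```text
time_s: 11.1
eef_pos: [0.6199, -0.245, 0.187]
eef_rot: [3.134, 0.219, -0.0]
wrist_force: [0.5, 0.2, 1.1]
finger_gap: 0.78
finger_force: 0.0
```

>>> drive_tool(deltas=[[-1,0,0,-0.2,0],[-1,0,0,-0.2,0],[-1,0,0,-0.2,0],[-1,0,0,-0.2,0],[-1,0,0,-1,0]])

```text
time_s: 11.6
eef_pos: [0.619, -0.2445, 0.1965]
eef_rot: [-3.132, -0.219, 0.004]
wrist_force: [-1.1, 1.0, -0.0]
finger_gap: 0.999
finger_force: 0.0
```

>>> drive_tool(deltas=[[-1,0,0,-3,0],[-1,0,0,-7,0],[-1,-2,0,-11,0],[-1,-6,0,-13,0],[-1,-10,0,-13,0]])

```text
time_s: 12.1
eef_pos: [0.5223, -0.2603, 0.3343]
eef_rot: [3.127, 0.221, 0.013]
wrist_force: [0.5, -0.6, 0.1]
finger_gap: 1.001
finger_force: 0.0
```

```bash
python3 - <<'E'
from m import *
f=grab("wrist");np.savez("wF",**{k:f[k] for k in("p","R","K","color")});save("wF",cv2.resize(f["color"],(800,600)))
go(.4725,-.2612,.30,3)
E
```

```text
pos [ 0.5152 -0.2599  0.3308] yaw 7.9 tilt 0.24 DELTA cm [-4.24 -0.47  3.09] turn 4.9
```

View pics/wF.png

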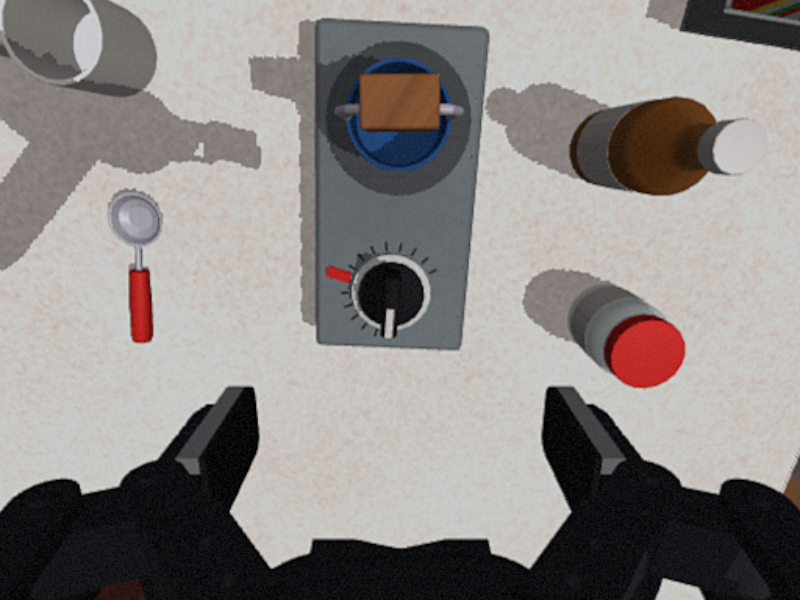

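The pot stands on the plate, roughly centred and upright; its rim is at (398,113) and the plate at (398,118). The dial is at (390,292), the pointer end at (389,335) and the mark at (338,273). I refine the dial and check the joint 6 range.

```bash
python3 - <<'E'
from m import *
f=dict(np.load("wF.npz"))
m=mask(f,(0,0,130),(180,60,255),(243,195,14,24));n,l,st,ce=cv2.connectedComponentsWithStats(m);i=st[1:,4].argmax()+1
ys,xs=np.nonzero(l==i);vx,vy,x0,y0=cv2.fitLine(np.stack([xs,ys],1).astype(np.float32),2,0,.01,.01).ravel()
e=[onz(f,(x0+vx/vy*(y-y0),y),.097) for y in(ys.min()-.5,ys.max()+.5)];d=e[1]-e[0];print(st[i],np.round(e,4),np.degrees(np.arctan2(d[1],d[0])))
c=big(mask(f,(0,120,60),(8,255,255),(200,160,50,40)));r=onz(f,cen(c),.0455);print("red",r)
# dark disc (top at .059)
for F in(f,dict(np.load("wA.npz")),dict(np.load("wB.npz"))):
    u=proj(F,(.4725,-.2612,.059));g=cv2.cvtColor(F["color"],cv2.COLOR_RGB2GRAY)
    k=np.zeros_like(g);cv2.circle(k,tuple(int(v) for v in u),32,255,-1);m=((g<45)&(k>0)).astype(np.uint8);h=cv2.convexHull(big(m));el=cv2.fitEllipse(h);print("disc",u,el,onz(F,el[0],.055))
go(.4725,-.2612,.066,3);print(bot.get_state()["joint_positions"])
D=np.array([.4725,-.2612]);print("red dir",np.degrees(np.arctan2(*(r[:2]-D)[::-1])),np.linalg.norm(r[:2]-D))
p=big(mask(f,(100,120,20),(130,255,255),(210,25,90,90)));el=cv2.fitEllipse(cv2.convexHull(p));print("pot rim",el,onz(f,el[0],.109))
E
```

```text
[246 198   6  19  87] [[ 0.4721 -0.2613  0.097 ]
 [ 0.4461 -0.2628  0.097 ]] -176.86941021813166
red [ 0.48170502 -0.21196891  0.0455    ]
disc [249.65049547 188.68370858] ((249.5742645263672, 190.78823852539062), (40.7922477722168, 47.724369049072266), 0.5282875895500183) [ 0.46823783 -0.26162647  0.055     ]
disc [262.89645849 152.14817011] ((263.10260009765625, 153.0419464111328), (43.86198806762695, 48.73870086669922), 174.25897216796875) [ 0.47057884 -0.26157826  0.055     ]
disc [254.31866469 203.77110277] ((254.88026428222656, 206.04759216308594), (39.05570602416992, 47.19101333618164), 173.58778381347656) [ 0.4675402  -0.26198249  0.055     ]
pos [ 0.5152 -0.2599  0.3308] yaw 7.9 tilt 0.24 DELTA cm [-4.16 -0.54 26.49] turn 4.9
[-0.58657898  0.05159167  1.61231989 -0.00426905  1.47798884  0.84605174]
red dir 79.40936845185216 0.05008425438935707
pot rim ((254.9484405517578, 83.38372802734375), (49.25303268432617, 64.6335678100586), 87.14656066894531) [ 0.60902298 -0.24910837  0.109     ]
```

Joint 6 would run past its limit from this heading (2.74 rad), so I turn the tool back by half a turn first. From heading 183° there is room for the 104° clockwise turn.

>>> drive_tool(deltas=[[-1,-1,0,0,-8.5],[-1,-2,0,0,-17],[-1,-3,-0.3,1,-25.5],[-1,-4.2,-0.5,2,-34],[-1,-4.2,-0.5,3,-42.5]])

```text
time_s: 12.65
eef_pos: [0.4777, -0.2598, 0.2982]
eef_rot: [2.837, 1.348, -0.0]
wrist_force: [-0.2, 0.6, 0.0]
finger_gap: 1.003
finger_force: 0.0
```

>>> drive_tool(deltas=[[-1,0,0,0,-8.5],[-1,0,0,0,-17],[-1,0,0,0,-25.5],[-1,0,0,0,-34],[-1,0,0,0,-42.5]])

```text
time_s: 13.15
eef_pos: [0.4788, -0.2598, 0.2983]
eef_rot: [2.155, 2.285, 0.0]
wrist_force: [-0.8, 0.1, -0.3]
finger_gap: 1.002
finger_force: 0.0
```

>>> drive_tool(deltas=[[-1,0,0,0,-8.5],[-1,0,0,0,-17],[-1,0,0,0,-25.5],[-1,0,0,0,-34],[-1,0,0,0,-42.5]])

```text
time_s: 13.65
eef_pos: [0.4788, -0.2598, 0.2983]
eef_rot: [1.18, 2.911, -0.0]
wrist_force: [-0.5, -0.1, -0.1]
finger_gap: 1.0
finger_force: 0.0
```

>>> drive_tool(deltas=[[-1,0,0,0,-8.5],[-1,0,0,0,-17],[-1,0,0,0,-25.5],[-1,0,0,0,-34],[-1,0,0,0,-42.5]])

```text
time_s: 14.15
eef_pos: [0.4788, -0.2598, 0.2983]
eef_rot: [0.045, 3.141, -0.0]
wrist_force: [-0.3, -0.5, 0.2]
finger_gap: 0.995
finger_force: 0.0
```

```bash
python3 - <<'E'
from m import *
go(.4722,-.2612,.0665,183.1);print(bot.get_state()["joint_positions"])
E
```

```text
pos [ 0.4788 -0.2598  0.2983] yaw 178.4 tilt 0.03 DELTA cm [ 0.66 -0.16 23.18] turn -4.7
[-6.26027540e-01 -3.68922767e-03  1.72821455e+00  5.90254976e-05
  1.41659637e+00 -2.16825309e+00]
```

>>> drive_tool(deltas=[[-1,0.7,-0.2,4,-4.7],[-1,0.7,-0.2,8,-4.7],[-1,0.7,-0.2,12,-4.7],[-1,0.7,-0.2,16,-4.7],[-1,0.7,-0.2,18,-4.7]])

```text
time_s: 14.65
eef_pos: [0.4694, -0.2599, 0.1141]
eef_rot: [0.074, -3.136, -0.006]
wrist_force: [-1.5, 0.1, 0.5]
finger_gap: 0.998
finger_force: 0.0
```

```bash
python3 - <<'E'
from m import *
go(.4722,-.2612,.0675,183.1)
E
```

```text
pos [ 0.4694 -0.2599  0.1141] yaw -177.3 tilt 0.34 DELTA cm [-0.29 -0.16  4.66] turn -0.4
```

>>> drive_tool(deltas=[[-1,0,0,1.5,0],[-1,0,0,3,0],[-1,0,0,4.5,0],[-1,0,0,5,0],[-1,0,0,5,0]])

```text
time_s: 15.15
eef_pos: [0.4713, -0.2614, 0.0673]
eef_rot: [0.074, -3.14, -0.001]
wrist_force: [0.2, 0.3, -0.2]
finger_gap: 1.005
finger_force: 0.0
```

>>> drive_tool(deltas=[[0,0,0,0,0],[0.4,0,0,0,0],[0.7,0,0,0,0],[1,0,0,0,0],[1,0,0,0,0]])

```text
time_s: 15.65
eef_pos: [0.4718, -0.261, 0.0684]
eef_rot: [-0.074, 3.14, 0.002]
wrist_force: [-1.0, 5.6, 18.5]
finger_gap: 0.151
finger_force: 62.1
```

>>> drive_tool(deltas=[[1,0,0,0,0],[1,0,0,0,0],[1,0,0,0,0],[1,0,0,0,0],[1,0,0,0,0]])

```text
time_s: 16.15
eef_pos: [0.4718, -0.261, 0.0684]
eef_rot: [-0.074, 3.141, 0.002]
wrist_force: [-1.0, 3.4, 5.3]
finger_gap: 0.15
finger_force: 59.6
```

>>> drive_tool(deltas=[[1,0,0,0,7],[1,0,0,0,14],[1,0,0,0,21],[1,0,0,0,28],[1,0,0,0,35]])

```text
time_s: 16.65
eef_pos: [0.4719, -0.2605, 0.0684]
eef_rot: [-0.881, -3.015, -0.003]
wrist_force: [-0.9, 5.4, 5.7]
finger_gap: 0.153
finger_force: 59.8
```

>>> drive_tool(deltas=[[1,0,0,0,7],[1,0,0,0,14],[1,0,0,0,21],[1,0,0,0,28],[1,0,0,0,35]])

```text
time_s: 17.15
eef_pos: [0.4722, -0.2602, 0.0684]
eef_rot: [-1.747, -2.61, -0.004]
wrist_force: [1.1, 6.5, 6.0]
finger_gap: 0.151
finger_force: 59.7
```

>>> drive_tool(deltas=[[1,0,0,0,7],[1,0,0,0,14],[1,0,0,0,21],[1,0,0,0,28],[1,0,0,0,33.5]])

```text
time_s: 17.65
eef_pos: [0.4727, -0.2601, 0.0684]
eef_rot: [-2.425, -1.996, -0.005]
wrist_force: [1.9, 6.2, 5.2]
finger_gap: 0.155
finger_force: 59.6
```

>>> drive_tool(deltas=[[1,0,0,0,0],[1,0,0,0,0],[1,0,0,0,0],[1,0,0,0,0],[1,0,0,0,0]])

```text
time_s: 18.15
eef_pos: [0.4727, -0.2601, 0.0685]
eef_rot: [-2.421, -2.001, -0.005]
wrist_force: [2.7, 5.9, 4.9]
finger_gap: 0.154
finger_force: 59.5
```

```bash
python3 - <<'E'
from m import *
go(.4722,-.2612,.0675,79.4);print(bot.get_state()["wrist_torque"])
E
```

```text
pos [ 0.4727 -0.2601  0.0685] yaw 79.2 tilt 0.19 DELTA cm [-0.11 -0.03  0.1 ] turn -0.2
[ 1.02692326 -0.22240994 -0.04550005]
```

Yaw is 79.2° and the goal is 79.4°. I open, rise, and verify.

>>> drive_tool(deltas=[[0.6,0,0,0,0],[0,0,0,0,0],[-1,0,0,0,0],[-1,0,0,0,0],[-1,0,0,0,0]])

```text
time_s: 18.65
eef_pos: [0.4714, -0.2617, 0.0677]
eef_rot: [-2.42, -2.003, 0.0]
wrist_force: [0.8, 0.1, -0.2]
finger_gap: 0.875
finger_force: 0.0
```

>>> drive_tool(deltas=[[-1,0,0,-2,0],[-1,0,0,-5,0],[-1,0,0,-9,0],[-1,0,0,-14,0],[-1,0,0,-18,0]])

```text
time_s: 19.15
eef_pos: [0.4718, -0.262, 0.2506]
eef_rot: [2.419, 2.001, 0.001]
wrist_force: [0.7, 0.5, 0.4]
finger_gap: 1.003
finger_force: 0.0
```

>>> drive_tool(deltas=[[-1,-3,0,-4,0],[-1,-6,0,-7,0],[-1,-6,0,-7,0],[-1,-6,0,-7,0],[-1,-6,0,-7,0]])

```text
time_s: 19.65
eef_pos: [0.4596, -0.3193, 0.3158]
eef_rot: [-2.417, -2.001, 0.0]
wrist_force: [-0.4, 0.1, -0.9]
finger_gap: 0.999
finger_force: 0.0
```

```bash
python3 - <<'E'
from m import *
f=grab("wrist");np.savez("wG",**{k:f[k] for k in("p","R","K","color")});save("wG",cv2.resize(f["color"],(800,600)))
s=bot.get_state();print(s["eef_pos"],s["wrist_force"],proj(f,(.4722,-.2612,.097)))
a=proj(f,(.4722+.026*np.cos(np.radians(79.4)),-.2612+.026*np.sin(np.radians(79.4)),.097));print("expected tip",a)
E
```

```text
[ 0.45961565 -0.31906454  0.31542739] [-0.2662889   0.6253017  -1.23096758] [258.06543157 108.47495255]
expected tip [258.04619271  83.82661128]
```

View pics/wG.png

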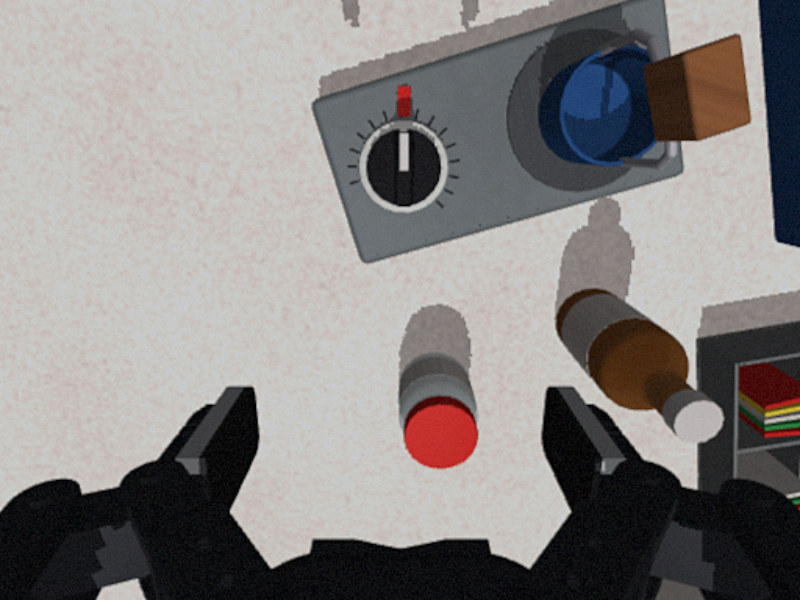

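The pointer end at (404,135) lines up with the red mark at (404,100). The pot stands upright on the plate and nothing else has moved, so I hand in.

```bash
python3 -c "
from rig import bot
print(bot.close_job())"
```

```text
the job is handed in; nothing more can be done
None
```

I handed the job in with the pot upright in the middle of the warming plate, the dial's pointer on the red mark (last wrist picture), and nothing else on the desk visibly moved; the hand-in returned no verdict.

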